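Load the vial evaporator

ROBOT

A 6-joint arm with a two-finger parallel gripper is mounted at the origin on a cart in front of the work surface, level with it; the furniture and walls round the work are solid. World frame = base frame: x ahead of the robot, y to its left, z up, the work surface at z = 0. Lengths are in m, angles in degrees, forces in N, time in s.
With the tool pointing down it reaches from about 0.375 to 0.9 m from the base axis. Payload 3.1 kg.
Tool frame: the origin (TCP) lies on the centre line of the jaws, within the pads' length; the fingertips stand 17 mm ahead of it and the grasp point (between the pads) lies 2 mm behind it; z points along the fingers, y is the line along which they close (so a half turn about z gives the same grasp; the last joint's range is limited). The gripper opens to 87 mm and grips with 3 to 60 N. Pads are 19 mm wide; open, the fingers measure 117 mm over their backs; the gripper's body (75 mm by 190 mm) begins 51 mm behind the grasp point.
Start: joints at [66.606, 30.224, 82.088, -0, 67.689, -10.227], TCP at [0.142, 0.609, 0.24] pointing down, gripper open.
Joint ranges: [-176.69, 176.69], [-43.24, 126.21], [12.49, 139.97], [-82, 262], [0, 151.66], [-163.58, 163.58]. Speed limits (degrees/s): [159.86, 159.86, 180, 180, 180, 180].

INTERFACE

Orientations are given as a 3x3 rotation matrix whose columns are the frame's x, y, z axes.
In Python, from rig import bot, imaging, finder gives the robot as it stands. The module is installed in compiled form; this text tells all that it offers.
- The arm moves only by the tool play_rows, never from a script. Its argument "motion" is a list that holds one entry, the list of rows, each a list of 6 numbers: the shift along the tool's x, y, z in fractions of the full range, 1 being 600 mm, then the turn, a rotation vector about the tool's x, y, z in a scale on which 1.0 is 360 degrees. In form: [[[dx, dy, dz, wx, wy, wz], ...]]. A call has 1 to 8 rows; each row is the pose to reach, as a shift and turn from the pose commanded when the call began, along the tool's axes at that moment; what a row does not reach only later rows make up. A row lasts 1/12 s, in which the tool goes at most 41.7 mm and 7.16 degrees, less where a joint would pass 70% of its speed; a pose out of reach is approached as far as the arm can. A call with a gripper value outside its range is refused whole. "fingers" is the finger opening in m, from 0 to 0.087, set as the call begins (left out, the last holds). The fingers move at their own pace and stop on an object; the grip force is fixed at half the most. Time passes only in rows, so rows that repeat a pose let the fingers close. It gives the time, the measured TCP pose, the force, the opening and the grip force at its end, in the units of the state.
- bot.read_state(): the state, without advancing time (a new reading comes with each control period).
- imaging.capture(name): name is "side" or "top" or "wrist"; returns a dict with "frame" (384x512x3 uint8, red, green, blue), "camera_matrix" (3x3 intrinsics, pixels), "R" (3x3) and "t" (3): a world point X has camera coordinates R X + t. Camera axes: x right, y down, z forward; pixel columns grow to the right and rows downward; lengths in m; the calibration is good to about 2 mm. The wrist camera is an equidistant fisheye: a pixel r from the principal point sees the ray r / f radians off the axis. A picture is of the moment at which its call begins. There is no depth.
- bot.hand_in(): hands the job in; it is judged then, once.
Trained networks look in the newest picture that a camera, given by its name, has taken for a name from the list of things; names that differ only in an ending like _2 or _b are one class to them, and where a whole thing is asked for, a point or a joint stands for the part that bears it (a point fixed in the world has none). Each returns a list of dicts, best first, with "confidence" (0 to 1); they miss things now and then, are a little off and sometimes report something else, mostly with a low value. They report only what shows in the picture. A call takes as long as a camera call. They do not tell look-alikes from the thing itself.
- finder.recognise(camera, name): "at" ([x, y, z] in m, in world coordinates, good to about 4 mm: the middle of the surface that is visible of it).
- finder.outline_of(camera, name): "pixels" (384x512 bool, what is visible of it).
The state is a dict: "time_s": time; "joint_positions": joint angles; "qvel": joint speeds; "tau": joint torques, N m; "position": TCP position; "tcp_rot": TCP orientation; "force": force on the tool from outside, world axes, zero at the start; "moment": the same for the moment, N m; "opening": opening from 0.0 (shut) to 1.0 (fully open); "grasp_force": force on a finger pad.
Only numpy, scipy, OpenCV 4.12 (cv2) and the standard library are available. Lean on these libraries where they do the work, as an engineer would, in place of code of your own. Each camera call takes 0.05 s, during which the arm holds its last target. There are 200 camera calls.

TASK

Load the vial evaporator: push its counterweighted needle head up and back by the hoop at its front until it has gone past its balance point and stays raised by itself, then push the rack of vials along the bed, between the guide rails, until it is fully home against the back stop under the raised head. Everything is only pushed, gently: do not squeeze or force the hoop, do not lift the rack, keep every vial standing in it, and leave the other things on the bench where they are.

Things in the scene. Friction and masses are not known exactly. Their poses are not given: they have to be found in the camera images.
- evaporator: white bench evaporator for 2 ml vials, fixed to the bench. Origin at bench level, under the centre of the home place of the rack; x from the loading side to the back, y left, z up. In its frame (mm): flat bed 12 high, x -175 to 135, y +-102; rear housing x 33 to 75, y +-75, top at z 66; hinge ears at y +-97 up to z 112; hinge axis of the head along y through x 90, z 90.
- back_stop (a point): middle of the foot of the back stop: the upright front face of the rear housing (x 33, z 12 in the evaporator's frame), which the far long side of the rack touches when home. Towards it lead two slippery black plastic guide rails, 142 mm apart inside (5 mm play on each side of the rack), 14 high above the bed, x -30 to 33, with lead-ins spreading outward from x -30 to x -89 (about 180 apart).
- head (a joint): hinge of the needle head, rad: 0 = down (stop), grows as the front goes up and back, 1.6 = fully raised (stop). A counterweight sits behind the hinge: below about 0.77 the head falls back down, beyond it the head swings on by itself to 1.6 and stays. Starting it takes about 2 N at the bar along its arc (3 to 4 N if pushed level), then less; the hinge is damped.
- push_bar (a point): middle of the push bar: level top of an upright round steel hoop, 12 mm thick, 116 wide along the evaporator's y, on the front of the head. It moves on an arc of 180 mm about the hinge axis; head down: x -60, z 190 in the evaporator's frame. From the hoop's foot a clear splash guard (160 wide, x -51) hangs to z 33 and shuts off the bay; needles behind it.
- vial_rack: green vial rack, 66 mm along its x, 132 along its y, 34 high, open grid front with bars at 0-4 and 20-24 high and solid end plates, about 0.2 kg with its vials; origin at the centre of its underside. It stands on the loading bed in front of the needle head, its x roughly along the evaporator's x.
- vial_a: capped 2 ml vial standing in the rack, 12 mm diameter, 33 high, its foot 4 above the rack's underside; origin at its foot, z up
- vial_b: capped 2 ml vial standing in the rack, 12 mm diameter, 33 high, its foot 4 above the rack's underside; origin at its foot, z up
- vial_c: capped 2 ml vial standing in the rack, 12 mm diameter, 33 high, its foot 4 above the rack's underside; origin at its foot, z up
- vial_d: capped 2 ml vial standing in the rack, 12 mm diameter, 33 high, its foot 4 above the rack's underside; origin at its foot, z up
- vial_e: capped 2 ml vial standing in the rack, 12 mm diameter, 33 high, its foot 4 above the rack's underside; origin at its foot, z up
- vial_f: capped 2 ml vial standing in the rack, 12 mm diameter, 33 high, its foot 4 above the rack's underside; origin at its foot, z up
- beaker_a: bystander: glass beaker, 56 mm wide, 72 high, beside the evaporator; origin at the centre of its underside
- bottle_d: bystander: small clear screw cap bottle, 59 mm wide, 111 high, beside the evaporator; origin at the centre of its underside
- vial_h: bystander: single vial, 12 mm wide, 33 high, standing on the bench left of the loading bed; origin at its foot
- vial_i: bystander: single vial, 12 mm wide, 33 high, standing on the bench right of the loading bed; origin at its foot
- timer: bystander: white bench timer, 61x75x46 mm, on the right; origin at the centre of its underside
There are look-alikes about, which are no part of the job. Several things have the shape of the vial_rack; the one meant has the colours described above.

How it is judged:
By the outcome, as a careful person would: the job done as asked, in the order asked, and still so for the second after the job is handed in, with the robot touching nothing.
It also fails if it takes over 58 s, if anything falls off the work surface, if the arm or the gripper's body presses on something with over 40 N, if the wrist force passes 120 N, or if a joint passes its speed limit or range.

## Working session

There is one attempt and no reset: what is moved stays moved. The work goes in short steps, Python scripts to look and compute and a tool call to move; the robot and the scene stay as the last step left them, time stands still between calls to the robot, and variables do not carry over. Pictures are saved under pics/ and viewed, at most 10 in all, crops included, and the job is handed in when it is done.

Besides the shell and the picture viewer there is one more tool, called after "Request:" in YAML: its name, and indented under it one key for each argument. play_rows: Moves the arm, as the interface text tells. Its arguments: {"type":"object","properties":{"motion":{"type":"array"},"fingers":{"type":"number"}},"required":["motion"]}

```bash
mkdir -p pics; python3 - <<'E'
from rig import bot, imaging, finder
import cv2,numpy as np
s=bot.read_state(); print(s['time_s'],s['position'],np.round(s['tcp_rot'],3).tolist(),s['force'])
for c in ('side','top'):
    d=imaging.capture(c); cv2.imwrite(f'pics/{c}0.png',cv2.resize(d['frame'][:,:,::-1],(800,600)))
    print(c,np.round(d['camera_matrix'],1).tolist(),np.round(d['R'],3).tolist(),np.round(d['t'],3).tolist())
    for n in ('evaporator','push_bar','head','vial_rack','vial_a','beaker_a','bottle_d','timer'):
        print(n,[(np.round(r['at'],3).tolist(),round(r['confidence'],2)) for r in finder.recognise(c,n)])
E
```

```text
0.0 [0.14204439 0.60791514 0.23856129] [[-0.974, 0.228, -0.001], [0.228, 0.974, -0.002], [0.0, -0.002, -1.0]] [ 0.56946862 -0.49003773 -0.32067929]
side [[382.9, 0.0, 249.5], [0.0, 382.9, 197.2], [0.0, 0.0, 1.0]] [[0.322, -0.947, -0.006], [-0.68, -0.227, -0.698], [0.659, 0.228, -0.716]] [-0.339, 0.474, 0.773]
evaporator [([0.569, -0.049, 0.068], 0.69)]
push_bar [([0.592, -0.034, 0.105], 0.95), ([0.566, 0.116, 0.068], 0.18)]
head [([0.595, -0.032, 0.105], 0.84)]
vial_rack [([0.511, -0.544, 0.026], 0.72), ([0.492, -0.048, 0.035], 0.7), ([0.767, -0.262, 0.024], 0.69), ([0.633, -0.191, 0.044], 0.57)]
vial_a [([0.471, 0.08, 0.021], 0.43)]
beaker_a [([0.633, -0.189, 0.046], 0.86)]
bottle_d [([0.568, 0.114, 0.064], 0.76), ([0.594, -0.029, 0.102], 0.43)]
timer [([0.572, -0.378, 0.025], 0.59)]
top [[469.6, 0.0, 253.2], [0.0, 469.6, 199.5], [0.0, 0.0, 1.0]] [[0.019, -1.0, 0.006], [-0.991, -0.02, -0.132], [0.133, -0.003, -0.991]] [-0.165, 0.615, 1.566]
evaporator [([0.626, -0.026, 0.056], 0.89)]
push_bar [([0.634, -0.021, 0.105], 0.88)]
head []
vial_rack [([0.775, -0.264, 0.02], 0.88), ([0.518, -0.549, 0.027], 0.67), ([0.496, -0.041, 0.036], 0.6)]
vial_a []
beaker_a [([0.644, -0.186, 0.03], 0.61), ([0.497, -0.042, 0.034], 0.29)]
bottle_d [([0.578, 0.115, 0.078], 0.73)]
timer [([0.636, -0.023, 0.105], 0.69), ([0.583, -0.378, 0.036], 0.67)]
```

View pics/side0.png

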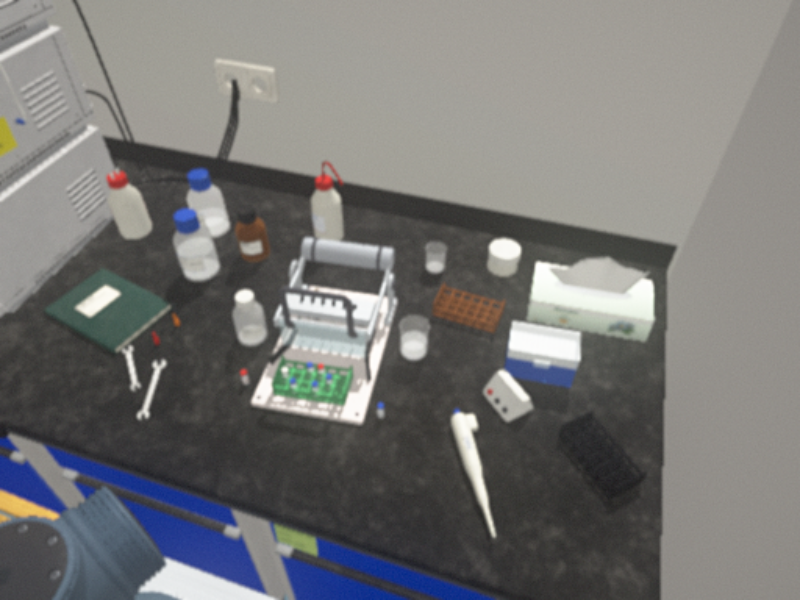

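View pics/top0.png

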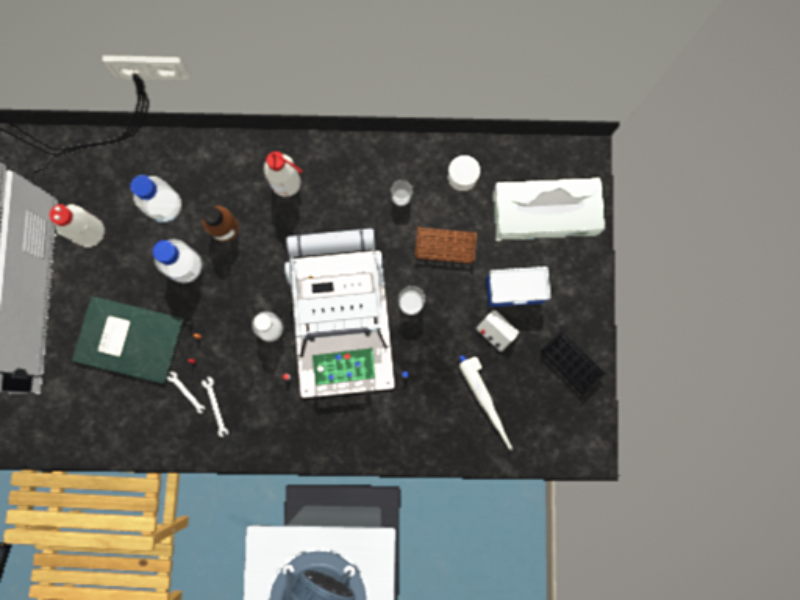

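The look-alike racks in the side view are green (312,381), brown (468,308) and black (600,455). The green one, standing on the evaporator bed, fits the description. I'll confirm it in an enlarged crop.

```bash
python3 - <<'E'
from rig import imaging
import cv2,numpy as np
t=imaging.capture('top')['frame'][140:260,175:260]; s=imaging.capture('side')['frame'][145:275,155:265]
a=cv2.resize(t,None,fx=4.6,fy=4.6,interpolation=cv2.INTER_CUBIC); b=cv2.resize(s,None,fx=3.6,fy=3.6,interpolation=cv2.INTER_CUBIC)
im=np.zeros((560,800,3),np.uint8); im[:a.shape[0],:391]=a; im[:b.shape[0],400:796]=b[:, :396]
cv2.imwrite('pics/crop1.png',im[:,:,::-1])
E
```

```text
(no output)
```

View pics/crop1.png

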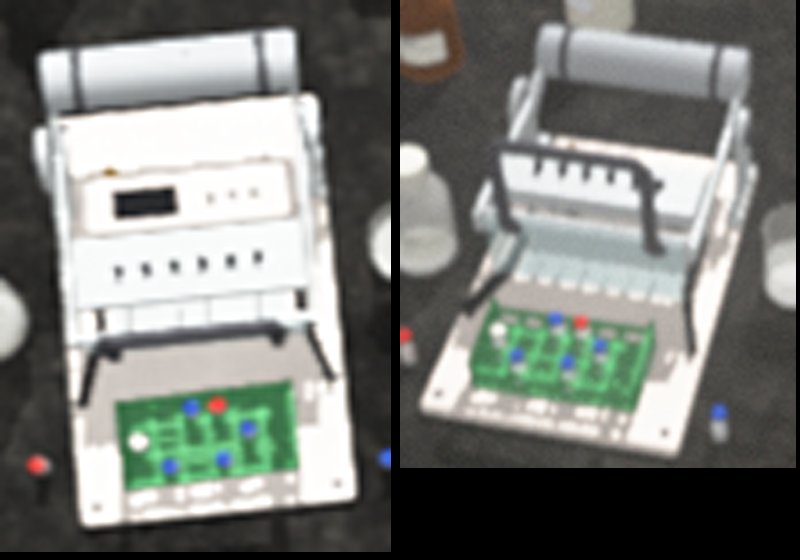

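Confirmed: the green rack with six vials stands on the bed, at crop (210,435) in the top view and (560,355) in the side view. Now I'll fit the evaporator and rack poses from the visible corners.

```bash
cat > h.py <<'E'
from rig import bot, imaging, finder
import numpy as np, cv2
from scipy.optimize import least_squares
def proj(d,X):
    p=(d['camera_matrix']@(d['R']@np.array(X).T+np.array(d['t'])[:,None])); return (p[:2]/p[2]).T
def fit(obs,cams,p0):
    # obs: (cam, local xyz, pixel)
    def res(p):
        c,s=np.cos(p[2]),np.sin(p[2]); out=[]
        for cam,L,px in obs:
            X=[p[0]+c*L[0]-s*L[1],p[1]+s*L[0]+c*L[1],L[2]]
            out+=list((proj(cams[cam],[X])[0]-px))
        return out
    r=least_squares(res,p0,loss='soft_l1'); return r.x,np.array(res(r.x)).reshape(-1,2)
E
python3 - <<'E'
from h import *
cams={c:imaging.capture(c) for c in('top','side')}
T=lambda u,v:np.array([175+u/4.6-.4,140+v/4.6-.4]); S=lambda u,v:np.array([155+(u-400)/3.6-.4,145+v/3.6-.4])
ev=[('top',(-.175,.102,.012),T(82,528)),('top',(-.175,-.102,.012),T(356,498)),('top',(.135,-.102,.012),T(317,95)),
('side',(-.175,.102,.012),S(421,410)),('side',(-.175,-.102,.012),S(682,455)),('side',(.135,-.102,.012),S(757,165)),
('top',(-.06,.058,.196),T(94,345)),('top',(-.06,-.058,.196),T(302,327)),('side',(-.06,.058,.196),S(498,142)),('side',(-.06,-.058,.196),S(648,160))]
p,r=fit(ev,cams,[.63,-.04,-.05]); print(p[:2],np.degrees(p[2])); print(r.round(1).tolist())
rk=[('top',(-.033,.066,.046),T(125,490)),('top',(-.033,-.066,.046),T(297,470)),('top',(.033,.066,.046),T(115,403)),('top',(.033,-.066,.046),T(290,381)),
('side',(-.033,.066,.046),S(472,345)),('side',(-.033,-.066,.046),S(637,385)),('side',(.033,-.066,.046),S(655,325)),('side',(.033,.066,.046),S(490,303))]
q,r=fit(rk,cams,[.5,-.04,-.05]); print(q[:2],np.degrees(q[2])); print(r.round(1).tolist())
c,s=np.cos(p[2]),np.sin(p[2]); d=q[:2]-p[:2]; print('rack in evap',c*d[0]+s*d[1],-s*d[0]+c*d[1])
E
```

```text
[ 0.61235578 -0.0327361 ] 7.28095128710581
[[1.4, 0.7], [1.0, 0.8], [0.0, 0.5], [0.2, -1.3], [-0.3, -1.6], [0.8, -0.7], [2.5, 0.6], [-5.2, 0.5], [-1.6, -1.3], [0.0, -0.3]]
[ 0.49636701 -0.04327357] 7.991685414305578
[[-0.3, 0.4], [1.3, 0.1], [-0.2, -0.1], [0.6, 0.0], [-1.7, 4.0], [-0.5, 0.1], [0.2, -2.2], [0.8, -2.7]]
rack in evap -0.1163889825466905 0.004247318132572266
```

The manual's scale: shifts go in shares of 600 mm and turns go in shares of 360 degrees. Converting my numbers, -0.277 m / 0.6 = -0.4617, -0.253 m / 0.6 = -0.4217, -20.5 degrees / 360 = -0.0569.

Request:
play_rows:
  motion:
    - [[-0.4217,-0.4617,0,0,0,-0.0569],[-0.4217,-0.4617,0,0,0,-0.0569],[-0.4217,-0.4617,0,0,0,-0.0569],[-0.4217,-0.4617,0,0,0,-0.0569],[-0.4217,-0.4617,0,0,0,-0.0569],[-0.4217,-0.4617,0,0,0,-0.0569],[-0.4217,-0.4617,0,0,0,-0.0569],[-0.4217,-0.4617,0,0,0,-0.0569]]
  fingers: 0

```text
time_s: 1.77
position: [0.3054, 0.3167, 0.2399]
tcp_rot: [[-0.992, -0.128, 0.001], [-0.128, 0.992, 0.0], [-0.001, 0.0, -1.0]]
force: [1.3, -0.0, 0.3]
opening: 0.478
grasp_force: 0.0
```

```bash
cat >> h.py <<'E'
P=[0.6124,-0.0327,np.radians(7.28)]
def ev2w(x,y,z,P=P):
    c,s=np.cos(P[2]),np.sin(P[2]); return np.array([P[0]+c*x-s*y,P[1]+s*x+c*y,z])
def w2ev(w,P=P):
    c,s=np.cos(P[2]),np.sin(P[2]); d=np.array(w)-[P[0],P[1],0]; return np.array([c*d[0]+s*d[1],-s*d[0]+c*d[1],d[2]])
def delta(x,y,z):
    s=bot.read_state(); R=np.array(s['tcp_rot']); yaw=np.degrees(np.arctan2(R[1,1],R[0,1]))-90-np.degrees(P[2])
    print('t',round(s['time_s'],2),'ev',w2ev(s['position']).round(4),'F',np.round(s['force'],1),'open',s['opening'],'yawerr',yaw.round(2),'zaxis',R[:,2].round(3))
    print('tool delta',(R.T@(ev2w(x,y,z)-s['position'])).round(4),'wz',yaw.round(2))
E
python3 -c "
from h import *
delta(-.11,0,.24)"
```

```text
t 1.77 ev [-0.2602  0.3855  0.2399] F [ 1.3 -0.   0.3] open 0.47770831284930304 yawerr 0.09 zaxis [ 0.001  0.    -1.   ]
tool delta [-1.496e-01 -3.858e-01 -1.000e-04] wz 0.09
```

In the tool's units: -0.34 m / 0.6 = -0.5667, -0.13 m / 0.6 = -0.2167.

Request:
play_rows:
  motion:
    - [[-0.2167,-0.5667,0,0,0,0],[-0.2167,-0.5667,0,0,0,0],[-0.2167,-0.5667,0,0,0,0],[-0.2167,-0.5667,0,0,0,0],[-0.2167,-0.5667,0,0,0,0],[-0.2167,-0.5667,0,0,0,0],[-0.2167,-0.5667,0,0,0,0],[-0.2167,-0.5667,0,0,0,0]]

```text
time_s: 2.43
position: [0.4633, 0.0226, 0.2399]
tcp_rot: [[-0.992, -0.127, 0.001], [-0.127, 0.992, 0.0], [-0.001, -0.0, -1.0]]
force: [0.8, 0.8, -0.9]
opening: 0.008
grasp_force: 0.0
```

```bash
python3 -c "
from h import *
delta(-.11,0,.24)
d=imaging.capture('wrist'); cv2.imwrite('pics/w1.png',cv2.resize(d['frame'][:,:,::-1],(800,600)))
K=d['camera_matrix']; R=d['R']; print(np.round(K,1).tolist(), w2ev(-R.T@d['t']).round(3))
def fe(X):
    c=R@X+d['t']; th=np.arctan2(np.hypot(c[0],c[1]),c[2]); u=c[:2]/np.hypot(c[0],c[1])*th*K[0,0]+K[:2,2]; return (u*1.5625).round(1)
for p in [(-.06,.058,.19),(-.06,-.058,.19),(-.175,.102,.012),(-.175,-.102,.012),(-.149,.07,.046),(-.149,-.062,.046)]: print(p,fe(ev2w(*p)))
"
```

```text
t 2.43 ev [-0.1409  0.0738  0.2399] F [ 0.8  0.8 -0.9] open 0.008059692637260817 yawerr 0.02 zaxis [ 0.001  0.    -1.   ]
tool delta [-0.0308 -0.0738 -0.0001] wz 0.02
[[297.3, 0.0, 257.2], [0.0, 297.3, 197.1], [0.0, 0.0, 1.0]] [-0.218  0.074  0.386]
(-0.06, 0.058, 0.19) [371.8 491.7]
(-0.06, -0.058, 0.19) [171.9 477. ]
(-0.175, 0.102, 0.012) [436.8 229.8]
(-0.175, -0.102, 0.012) [197.9 234.7]
(-0.149, 0.07, 0.046) [396.8 269.5]
(-0.149, -0.062, 0.046) [228.2 271.3]
```

View pics/w1.png

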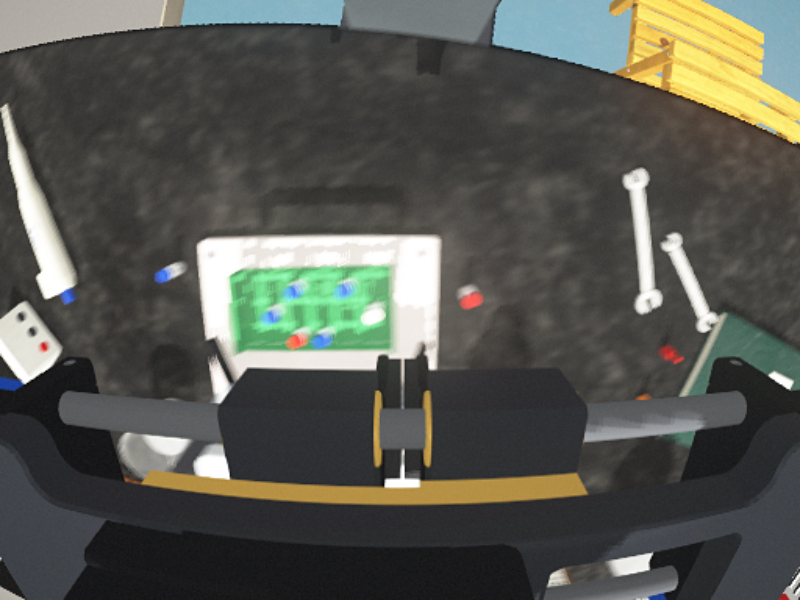

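The wrist view shows the bed's front corners at (440,237) and (200,240), and the green rack at (233–392, 267–350) with six vials standing. That matches my fit to within a few mm. Next I lower the closed fingers in front of the bar.

In the tool's units: -0.074 m / 0.6 = -0.1233, 0.058 m / 0.6 = 0.0967.

Request:
play_rows:
  motion:
    - [[0,-0.0617,0,0,0,0],[-0.0167,-0.1233,0,0,0,0],[-0.0333,-0.1233,0.05,0,0,0],[-0.0433,-0.1233,0.0967,0,0,0],[-0.0433,-0.1233,0.0967,0,0,0],[-0.0433,-0.1233,0.0967,0,0,0]]

```text
time_s: 2.98
position: [0.4967, -0.0449, 0.1806]
tcp_rot: [[-0.992, -0.128, -0.004], [-0.128, 0.992, 0.001], [0.004, 0.002, -1.0]]
force: [1.0, -0.4, 0.3]
opening: 0.005
grasp_force: 0.0
```

In the tool's units: -0.04 m / 0.6 = -0.0667, -0.005 m / 0.6 = -0.0083.

Request:
play_rows:
  motion:
    - [[-0.0083,0,0,0,0,0],[-0.0167,0,0,0,0,0],[-0.025,0,0,0,0,0],[-0.0333,0,0,0,0,0],[-0.0417,0,0,0,0,0],[-0.05,0,0,0,0,0],[-0.0583,0,-0.0017,0,0,0],[-0.0667,0,-0.0033,0,0,0]]

```text
time_s: 3.65
position: [0.538, -0.0401, 0.1837]
tcp_rot: [[-0.992, -0.128, 0.0], [-0.128, 0.992, -0.0], [-0.0, -0.0, -1.0]]
force: [-0.1, 0.0, -0.2]
opening: 0.004
grasp_force: 0.0
```

```bash
python3 -c "
from h import *
delta(-.06,0,.2)
for c,a in (('side',(145,275,145,275)),):
    d=imaging.capture(c); y0,y1,x0,x1=a; cv2.imwrite('pics/s2.png',cv2.resize(d['frame'][y0:y1,x0:x1,::-1],None,fx=4,fy=4))
"
```

```text
t 3.65 ev [-0.0747  0.0021  0.1837] F [-0.1  0.  -0.2] open 0.004343262678287726 yawerr 0.06 zaxis [ 0. -0. -1.]
tool delta [-0.0147 -0.0021 -0.0163] wz 0.06
```

View pics/s2.png

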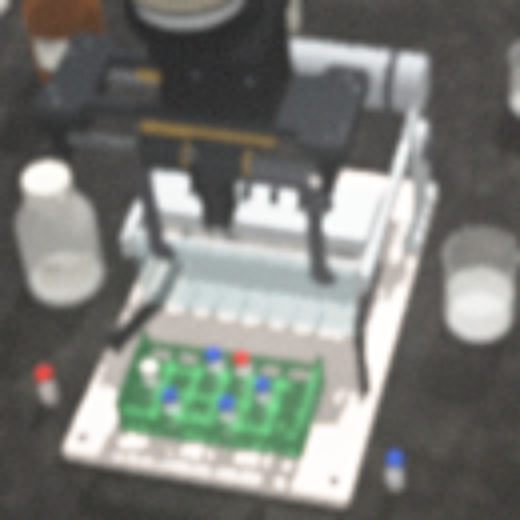

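Fingers are between the hoop legs just in front of the bar, near (215,200), with no contact yet. I'll push along the arc.

In the tool's units: -0.03 m / 0.6 = -0.05, -0.028 m / 0.6 = -0.0467.

Request:
play_rows:
  motion:
    - [[-0.005,0,0,0,0,0],[-0.01,0,-0.0033,0,0,0],[-0.0167,0,-0.01,0,0,0],[-0.0233,0,-0.0183,0,0,0],[-0.03,0,-0.0267,0,0,0],[-0.0367,0,-0.0333,0,0,0],[-0.0433,0,-0.04,0,0,0],[-0.05,0,-0.0467,0,0,0]]

```text
time_s: 4.37
position: [0.5613, -0.0373, 0.2113]
tcp_rot: [[-0.992, -0.129, -0.015], [-0.129, 0.992, -0.002], [0.015, 0.0, -1.0]]
force: [-12.9, -4.8, 10.7]
opening: 0.004
grasp_force: 6.7
```

In the tool's units: -0.042 m / 0.6 = -0.07, -0.015 m / 0.6 = -0.025.

Request:
play_rows:
  motion:
    - [[-0.0083,0,-0.0067,0,0,0],[-0.0167,0,-0.0133,0,0,0],[-0.025,0,-0.02,0,0,0],[-0.0333,0,-0.0267,0,0,0],[-0.0417,0,-0.0333,0,0,0],[-0.05,0,-0.04,0,0,0],[-0.06,0,-0.045,0,0,0],[-0.07,0,-0.05,0,0,0]]

```text
time_s: 5.03
position: [0.6091, -0.031, 0.2418]
tcp_rot: [[-0.992, -0.127, -0.001], [-0.127, 0.992, 0.0], [0.0, 0.0, -1.0]]
force: [-3.9, -0.9, 2.4]
opening: 0.004
grasp_force: 1.3
```

```bash
python3 -c "
from h import *
delta(.03,0,.25)
d=imaging.capture('side'); cv2.imwrite('pics/s3.png',cv2.resize(d['frame'][100:275,145:295,::-1],None,fx=3.4,fy=3.4))
"
```

```text
t 5.03 ev [-0.0031  0.0021  0.2418] F [-3.9 -0.9  2.4] open 0.003792403871108392 yawerr 0.04 zaxis [-0.001  0.    -1.   ]
tool delta [-0.0331 -0.0022 -0.0082] wz 0.04
```

View pics/s3.png

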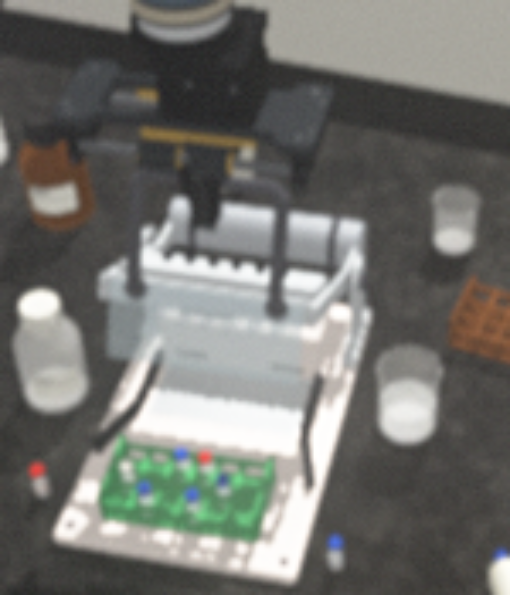

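The head has risen about 30° with the bar at (235,185), and the rack is undisturbed. I'll carry on more slowly past balance.

In the tool's units: -0.032 m / 0.6 = -0.0533, -0.012 m / 0.6 = -0.02.

Request:
play_rows:
  motion:
    - [[-0.0067,0,-0.0033,0,0,0],[-0.0133,0,-0.0067,0,0,0],[-0.02,0,-0.01,0,0,0],[-0.0267,0,-0.0133,0,0,0],[-0.0333,0,-0.0167,0,0,0],[-0.04,0,-0.0183,0,0,0],[-0.0467,0,-0.02,0,0,0],[-0.0533,0,-0.0217,0,0,0]]

```text
time_s: 5.75
position: [0.6412, -0.0268, 0.2548]
tcp_rot: [[-0.992, -0.128, 0.0], [-0.128, 0.992, 0.0], [-0.0, -0.0, -1.0]]
force: [-0.8, -0.3, 0.3]
opening: 0.002
grasp_force: 0.4
```

In the tool's units: -0.032 m / 0.6 = -0.0533, -0.002 m / 0.6 = -0.0033.

Request:
play_rows:
  motion:
    - [[-0.0067,0,-0.0017,0,0,0],[-0.0133,0,-0.0033,0,0,0],[-0.02,0,-0.005,0,0,0],[-0.0267,0,-0.0067,0,0,0],[-0.0333,0,-0.0083,0,0,0],[-0.04,0,-0.01,0,0,0],[-0.0467,0,-0.01,0,0,0],[-0.0533,0,-0.01,0,0,0]]

```text
time_s: 6.42
position: [0.6729, -0.0228, 0.2606]
tcp_rot: [[-0.992, -0.128, 0.0], [-0.128, 0.992, 0.0], [-0.0, -0.0, -1.0]]
force: [0.2, -0.1, 0.3]
opening: 0.005
grasp_force: 0.0
```

In the tool's units: -0.02 m / 0.6 = -0.0333, -0.005 m / 0.6 = -0.0083.

Request:
play_rows:
  motion:
    - [[-0.0083,0,0,0,0,0],[-0.0167,0,0,0,0,0],[-0.025,0,0,0,0,0],[-0.0333,0,0,0,0,0],[-0.0333,0,0,0,0,0],[-0.0333,0,0,0,0,0],[-0.0333,0,0,0,0,0],[-0.0333,0,0,0,0,0]]

```text
time_s: 7.08
position: [0.6919, -0.0203, 0.2605]
tcp_rot: [[-0.992, -0.128, -0.0], [-0.128, 0.992, 0.0], [0.0, 0.0, -1.0]]
force: [0.9, -0.4, 0.3]
opening: 0.004
grasp_force: 0.0
```

```bash
python3 -c "
from h import *
delta(.03,0,.25)
d=imaging.capture('side'); cv2.imwrite('pics/s4.png',cv2.resize(d['frame'][80:275,145:295,::-1],None,fx=3,fy=3))
"
```

```text
t 7.08 ev [0.0805 0.0022 0.2605] F [ 0.9 -0.4  0.3] open 0.004263702131309291 yawerr 0.05 zaxis [-0.  0. -1.]
tool delta [ 0.0505 -0.0022  0.0105] wz 0.05
```

View pics/s4.png

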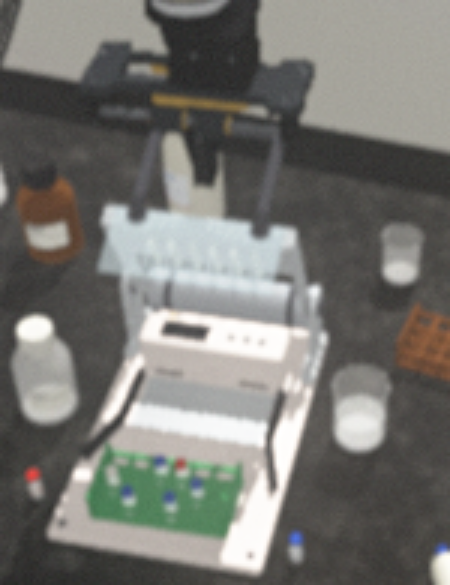

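The head has left the fingers and is swinging up by itself, with the hoop now up and back at (205,150). I'll retreat up and back.

In the tool's units: 0.23 m / 0.6 = 0.3833, 0.08 m / 0.6 = 0.1333.

Request:
play_rows:
  motion:
    - [[0,0,-0.05,0,0,0],[0,0,-0.1,0,0,0],[0.0667,0,-0.1,0,0,0],[0.1333,0,-0.1,0,0,0],[0.2,0,-0.1,0,0,0],[0.2667,0,-0.1,0,0,0],[0.3333,0,-0.1,0,0,0],[0.3833,0,-0.05,0,0,0]]

```text
time_s: 7.8
position: [0.4647, -0.0505, 0.2954]
tcp_rot: [[-0.992, -0.128, 0.01], [-0.128, 0.992, -0.004], [-0.01, -0.006, -1.0]]
force: [1.8, -0.7, -0.7]
opening: 0.001
grasp_force: 0.0
```

In the tool's units: 0.09 m / 0.6 = 0.15, 0.06 m / 0.6 = 0.1.

Request:
play_rows:
  motion:
    - [[0.0583,0,0.05,0,0,0],[0.0583,0,0.1,0,0,0],[0.0583,0,0.15,0,0,0],[0.0583,0,0.15,0,0,0],[0.0583,0,0.15,0,0,0],[0.0583,0,0.15,0,0,0],[0.0583,0,0.15,0,0,0],[0.0583,0,0.15,0,0,0]]
  fingers: 0.087

```text
time_s: 8.47
position: [0.4314, -0.0544, 0.2026]
tcp_rot: [[-0.992, -0.128, 0.004], [-0.128, 0.992, -0.001], [-0.003, -0.002, -1.0]]
force: [1.0, -0.6, 0.4]
opening: 0.528
grasp_force: 0.0
```

```bash
python3 -c "
from h import *
delta(-.185,.002,.039)
d=imaging.capture('top');a=cv2.resize(d['frame'][100:260,165:270,::-1],None,fx=3.7,fy=3.7)
d=imaging.capture('side'); b=cv2.resize(d['frame'][80:275,145:295,::-1],None,fx=2.7,fy=2.7)
im=np.zeros((600,800,3),np.uint8); im[:a.shape[0],:a.shape[1]]=a; im[:b.shape[0],392:392+b.shape[1]]=b; cv2.imwrite('pics/s5.png',im)
for c in ('top','side'): print([(w2ev(r['at']).round(3),r['confidence']) for r in finder.recognise(c,'vial_rack')])
"
```

```text
t 8.47 ev [-0.1823  0.0014  0.2026] F [ 1.  -0.6  0.4] open 0.527500597162651 yawerr 0.08 zaxis [ 0.004 -0.001 -1.   ]
tool delta [0.0033 0.001  0.1636] wz 0.08
[(array([-0.104, -0.015,  0.032]), 0.89), (array([-0.157, -0.497,  0.025]), 0.73), (array([ 0.132, -0.25 ,  0.019]), 0.65)]
[(array([-0.164, -0.498,  0.022]), 0.97), (array([-0.124,  0.005,  0.034]), 0.68), (array([ 0.128, -0.247,  0.022]), 0.67)]
```

View pics/s5.png

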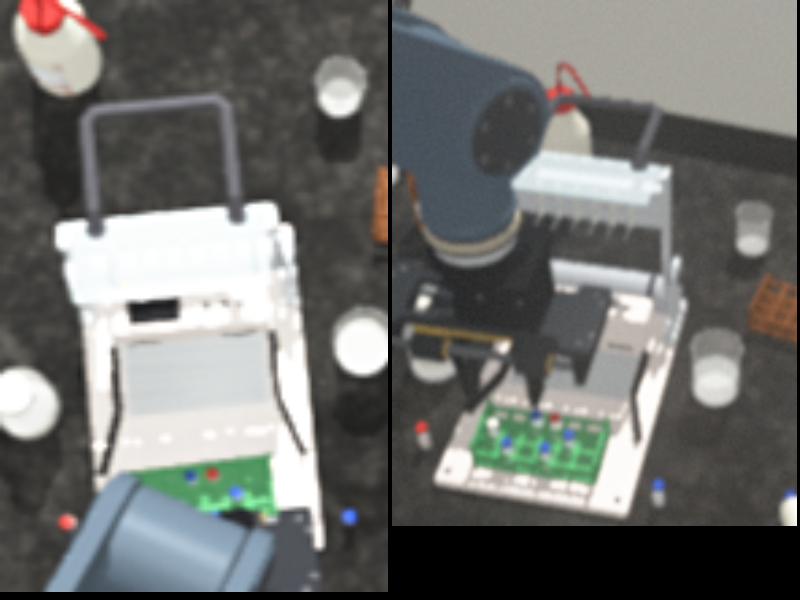

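The head is fully raised, with the hoop lying back at (160,105) in the top view. Next I lower the open fingers in front of the rack.

In the tool's units: 0.162 m / 0.6 = 0.27, 0.005 m / 0.6 = 0.0083.

Request:
play_rows:
  motion:
    - [[0.0083,0.0017,0,0,0,0],[0.01,0.0017,0.05,0,0,0],[0.01,0.0017,0.1,0,0,0],[0.01,0.0017,0.15,0,0,0],[0.01,0.0017,0.1917,0,0,0],[0.01,0.0017,0.2333,0,0,0],[0.01,0.0017,0.2667,0,0,0],[0.01,0.0017,0.27,0,0,0]]
  fingers: 0.087

```text
time_s: 9.33
position: [0.4221, -0.0533, 0.0366]
tcp_rot: [[-0.992, -0.127, -0.005], [-0.127, 0.992, 0.002], [0.005, 0.003, -1.0]]
force: [-0.2, 0.2, 0.4]
opening: 1.0
grasp_force: 0.0
```

In the tool's units: -0.03 m / 0.6 = -0.05, -0.025 m / 0.6 = -0.0417.

Request:
play_rows:
  motion:
    - [[0,0,0,0,0,0],[-0.0067,0,0,0,0,0],[-0.0133,0,0,0,0,0],[-0.02,0,0,0,0,0],[-0.0267,0,0,0,0,0],[-0.0333,0,0,0,0,0],[-0.0417,0,0,0,0,0],[-0.05,0,0,0,0,0]]

```text
time_s: 10.0
position: [0.4543, -0.0499, 0.0394]
tcp_rot: [[-0.992, -0.128, 0.001], [-0.128, 0.992, -0.0], [-0.001, -0.0, -1.0]]
force: [-0.1, 0.7, -0.5]
opening: 1.0
grasp_force: 0.0
```

```bash
python3 -c "
from h import *
delta(-.043,.002,.041)
d=imaging.capture('side'); cv2.imwrite('pics/s6.png',cv2.resize(d['frame'][135:285,135:290,::-1],None,fx=4,fy=4))
"
```

```text
t 10.0 ev [-0.159   0.0029  0.0394] F [-0.1  0.7 -0.5] open 0.9995590072133446 yawerr 0.06 zaxis [ 0.001 -0.    -1.   ]
tool delta [-0.116  -0.001  -0.0015] wz 0.06
```

View pics/s6.png

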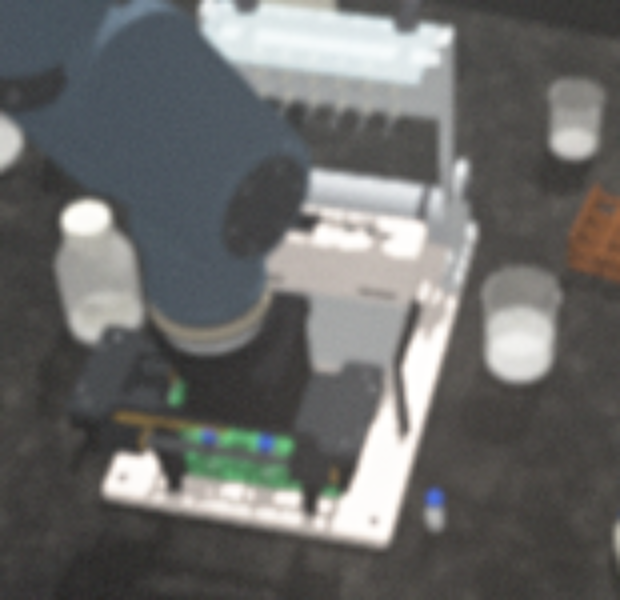

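Fingers are straight and in front of the rack's near side at (175,480) and (315,500), clear of the bottle and vials. I'll push gently.

In the tool's units: -0.032 m / 0.6 = -0.0533, -0.02 m / 0.6 = -0.0333.

Request:
play_rows:
  motion:
    - [[-0.0067,0,0,0,0,0],[-0.0133,0,0,0,0,0],[-0.02,0,0,0,0,0],[-0.0267,0,0,0,0,0],[-0.0333,0,0,0,0,0],[-0.04,0,0,0,0,0],[-0.0467,0,0,0,0,0],[-0.0533,0,0,0,0,0]]

```text
time_s: 10.72
position: [0.4866, -0.0461, 0.039]
tcp_rot: [[-0.992, -0.128, 0.002], [-0.128, 0.992, -0.0], [-0.002, -0.001, -1.0]]
force: [-1.6, 0.6, 0.4]
opening: 1.002
grasp_force: 0.9
```

In the tool's units: -0.032 m / 0.6 = -0.0533, -0.028 m / 0.6 = -0.0467.

Request:
play_rows:
  motion:
    - [[-0.0067,0,0,0,0,0],[-0.0133,0,0,0,0,0],[-0.02,0,0,0,0,0],[-0.0267,0,0,0,0,0],[-0.0333,0,0,0,0,0],[-0.04,0,0,0,0,0],[-0.0467,0,0,0,0,0],[-0.0533,0,0,0,0,0]]

```text
time_s: 11.38
position: [0.5175, -0.0418, 0.0391]
tcp_rot: [[-0.992, -0.128, 0.0], [-0.128, 0.992, -0.0], [-0.0, -0.0, -1.0]]
force: [-2.0, 0.0, -0.2]
opening: 1.001
grasp_force: 0.8
```

Request:
play_rows:
  motion:
    - [[-0.0067,0,0,0,0,0],[-0.0133,0,0,0,0,0],[-0.02,0,0,0,0,0],[-0.0267,0,0,0,0,0],[-0.0333,0,0,0,0,0],[-0.04,0,0,0,0,0],[-0.0467,0,0,0,0,0],[-0.0533,0,0,0,0,0]]

```text
time_s: 12.05
position: [0.5492, -0.0377, 0.0391]
tcp_rot: [[-0.992, -0.128, -0.0], [-0.128, 0.992, -0.0], [0.0, -0.0, -1.0]]
force: [-2.6, -0.4, 0.2]
opening: 1.0
grasp_force: 0.9
```

```bash
python3 -c "
from h import *
delta(-.043,.002,.04)
d=imaging.capture('top');a=cv2.resize(d['frame'][120:260,165:270,::-1],None,fx=3.8,fy=3.8)
d=imaging.capture('side'); b=cv2.resize(d['frame'][125:275,155:255,::-1],None,fx=3.9,fy=3.9)
im=np.zeros((600,800,3),np.uint8); im[:a.shape[0],:a.shape[1]]=a; im[:b.shape[0],402:402+b.shape[1]]=b; cv2.imwrite('pics/s7.png',im)
"
```

```text
t 12.05 ev [-0.0633  0.0031  0.0391] F [-2.6 -0.4  0.2] open 0.9998119535539708 yawerr 0.05 zaxis [-0. -0. -1.]
tool delta [-0.0203 -0.0011 -0.0009] wz 0.05
```

View pics/s7.png

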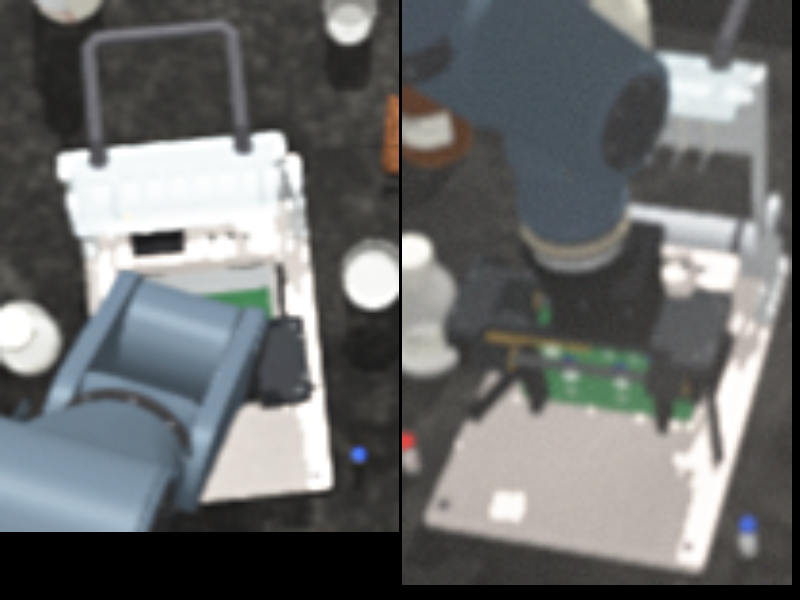

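The rack is between the rails and square, about 20 mm from the stop (gap above the green at (240,285)), and the head is still up. I'll slow down for the final stretch.

In the tool's units: -0.016 m / 0.6 = -0.0267, -0.014 m / 0.6 = -0.0233.

Request:
play_rows:
  motion:
    - [[-0.005,0,0,0,0,0],[-0.01,0,0,0,0,0],[-0.015,0,0,0,0,0],[-0.02,0,0,0,0,0],[-0.0233,0,0,0,0,0],[-0.0267,0,0,0,0,0]]

```text
time_s: 12.65
position: [0.5648, -0.0356, 0.0391]
tcp_rot: [[-0.992, -0.128, -0.0], [-0.128, 0.992, 0.0], [0.0, 0.0, -1.0]]
force: [-3.3, 0.3, 2.3]
opening: 1.003
grasp_force: 1.7
```

In the tool's units: -0.004 m / 0.6 = -0.0067, -0.003 m / 0.6 = -0.005.

Request:
play_rows:
  motion:
    - [[-0.0017,0,0,0,0,0],[-0.0033,0,0,0,0,0],[-0.005,0,0,0,0,0],[-0.0067,0,0,0,0,0]]

```text
time_s: 12.98
position: [0.5684, -0.0352, 0.0391]
tcp_rot: [[-0.992, -0.128, -0.001], [-0.128, 0.992, 0.0], [0.001, 0.0, -1.0]]
force: [-4.5, -0.9, 1.7]
opening: 1.0
grasp_force: 1.8
```

In the tool's units: -0.003 m / 0.6 = -0.005, -0.001 m / 0.6 = -0.0017.

Request:
play_rows:
  motion:
    - [[-0.0017,0,0,0,0,0],[-0.0033,0,0,0,0,0],[-0.005,0,0,0,0,0]]

```text
time_s: 13.23
position: [0.5717, -0.0348, 0.0391]
tcp_rot: [[-0.992, -0.128, -0.0], [-0.128, 0.992, 0.0], [0.0, 0.0, -1.0]]
force: [-3.6, -0.2, 2.5]
opening: 0.997
grasp_force: 1.7
```

In the tool's units: -0.002 m / 0.6 = -0.0033, -0.001 m / 0.6 = -0.0017.

Request:
play_rows:
  motion:
    - [[-0.0017,0,0,0,0,0],[-0.0033,0,0,0,0,0]]

```text
time_s: 13.4
position: [0.572, -0.0346, 0.039]
tcp_rot: [[-0.992, -0.128, -0.004], [-0.128, 0.992, 0.0], [0.004, 0.001, -1.0]]
force: [-8.1, -2.0, 5.6]
opening: 1.001
grasp_force: 4.0
```

In the tool's units: -0.002 m / 0.6 = -0.0033, -0.001 m / 0.6 = -0.0017.

Request:
play_rows:
  motion:
    - [[-0.0017,0,0,0,0,0],[-0.0033,0,0,0,0,0]]

```text
time_s: 13.57
position: [0.5722, -0.0343, 0.0389]
tcp_rot: [[-0.992, -0.128, -0.008], [-0.128, 0.992, 0.001], [0.008, 0.002, -1.0]]
force: [-10.1, -3.4, 7.9]
opening: 1.0
grasp_force: 5.4
```

The push is stopped firmly at the expected place. I'll back off and check.

In the tool's units: 0.13 m / 0.6 = 0.2167, 0.12 m / 0.6 = 0.2.

Request:
play_rows:
  motion:
    - [[0.005,0,0,0,0,0],[0.0167,0,0,0,0,0],[0.05,0,0,0,0,0],[0.1,0,0,0,0,0],[0.15,0,0,0,0,0],[0.2,0,-0.0333,0,0,0],[0.2167,0,-0.1,0,0,0],[0.2167,0,-0.1667,0,0,0]]

```text
time_s: 14.23
position: [0.4428, -0.0503, 0.1386]
tcp_rot: [[-0.992, -0.126, -0.006], [-0.126, 0.992, 0.003], [0.006, 0.003, -1.0]]
force: [1.2, -0.8, 0.2]
opening: 1.006
grasp_force: 0.0
```

In the tool's units: 0.3 m / 0.6 = 0.5, 0.28 m / 0.6 = 0.4667.

Request:
play_rows:
  motion:
    - [[0,0.0667,-0.0667,0,0,0],[0,0.1333,-0.1,0,0,0],[0,0.2,-0.1333,0,0,0],[0,0.2667,-0.1333,0,0,0],[0,0.3333,-0.1333,0,0,0],[0,0.4,-0.1333,0,0,0],[0,0.4667,-0.1333,0,0,0],[0,0.5,-0.1333,0,0,0]]

```text
time_s: 14.9
position: [0.4091, 0.2501, 0.2199]
tcp_rot: [[-0.992, -0.129, 0.005], [-0.129, 0.992, 0.003], [-0.005, 0.002, -1.0]]
force: [1.3, -0.2, -0.3]
opening: 1.002
grasp_force: 0.0
```

```bash
python3 - <<'E'
from h import *
delta(0,0,.2)
for c in ('top','side'):
    d=imaging.capture(c)
    for n in ('vial_rack','vial_a','beaker_a','bottle_d','timer','head'):
        print(c,n,[(w2ev(r['at']).round(3).tolist(),round(r['confidence'],2)) for r in finder.recognise(c,n)])
    f=d['frame'].astype(int); m=((f[:,:,1]-f[:,:,0]>35)&(f[:,:,1]-f[:,:,2]>25)).astype(np.uint8)
    n,l,st,ce=cv2.connectedComponentsWithStats(m); print(sorted(st.tolist(),key=lambda s:-s[4])[1:3])
    k=1+np.argmax(st[1:,4]); pts=np.argwhere(l==k)[:,::-1].astype(np.float32); print('minrect',cv2.boxPoints(cv2.minAreaRect(pts)).round(1).tolist())
    for p in ((-.033,.066),(-.033,-.066),(.033,.066),(.033,-.066)):
        print(p,'top',proj(d,[ev2w(*p,.046)]).round(1),'foot',proj(d,[ev2w(*p,.012)]).round(1))
E
```

```text
t 14.9 ev [-0.1658  0.3063  0.2199] F [ 1.3 -0.2 -0.3] open 1.0015191659433538 yawerr 0.12 zaxis [ 0.005  0.003 -1.   ]
tool delta [-0.1651 -0.3067  0.0202] wz 0.12
top vial_rack [([-0.161, -0.497, 0.023], 0.92), ([0.133, -0.248, 0.02], 0.69), ([0.003, 0.002, 0.037], 0.6)]
top vial_a []
top beaker_a [([0.013, -0.157, 0.033], 0.47)]
top bottle_d [([-0.016, 0.149, 0.079], 0.73)]
top timer [([-0.073, -0.341, 0.034], 0.61)]
top head [([0.089, -0.005, 0.235], 0.68)]
[[197, 189, 40, 23, 620]]
minrect [[195.89999389648438, 192.89999389648438], [234.1999969482422, 188.89999389648438], [236.1999969482422, 207.60000610351562], [197.89999389648438, 211.60000610351562]]
(-0.033, 0.066) top [[199.4 212. ]] foot [[200.5 213. ]]
(-0.033, -0.066) top [[238.  207.8]] foot [[238.3 209. ]]
(0.033, 0.066) top [[197.6 192.9]] foot [[198.7 194.3]]
(0.033, -0.066) top [[236.  188.8]] foot [[236.3 190.3]]
side vial_rack [([-0.163, -0.492, 0.025], 0.91), ([0.128, -0.248, 0.021], 0.89), ([-0.007, 0.006, 0.034], 0.55)]
side vial_a [([-0.087, -0.336, 0.026], 0.61)]
side beaker_a [([0.003, -0.159, 0.045], 0.77)]
side bottle_d [([-0.029, 0.155, 0.068], 0.97)]
side timer [([-0.085, -0.336, 0.025], 0.89), ([0.035, -0.009, 0.024], 0.19)]
side head [([0.093, 0.0, 0.222], 0.88)]
[[187, 201, 47, 25, 485], [200, 203, 2, 1, 2]]
minrect [[186.1999969482422, 219.5], [189.10000610351562, 200.1999969482422], [233.89999389648438, 207.10000610351562], [230.89999389648438, 226.39999389648438]]
(-0.033, 0.066) top [[187.5 213.1]] foot [[188.9 220.7]]
(-0.033, -0.066) top [[231.3 219.8]] foot [[231.8 227.3]]
(0.033, 0.066) top [[194.2 197.3]] foot [[195.4 204.9]]
(0.033, -0.066) top [[236.4 203.4]] foot [[236.7 211. ]]
```

```bash
python3 -c "
from h import *
print(bot.hand_in())"
```

```text
the job is handed in; nothing more can be done
None
```

I handed the job in at about 15 s: the needle head is fully raised and staying up, and the green rack is pushed against the back stop between the rails, within about 3 mm of the predicted home position and with push forces up to about 14 N. The beaker, bottle and timer read unmoved at the end. I did not re-check the two loose vials or the six vials in the rack by eye after the final push.

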